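# Hang the vial caddy on the drip peg behind its drop keeper

## Robot

A 6-joint arm with a two-finger parallel gripper is mounted at the origin on the work surface. World frame = base frame: x ahead of the robot, y to its left, z up, the work surface at z = 0. Lengths are in m, angles in rad, forces in N, time in s.
With the tool pointing down it reaches from about 0.25 to 0.775 m from the base axis. Payload 4 kg.
Tool frame: the origin (TCP) lies on the centre line of the jaws, within the pads' length; the fingertips stand 8 mm ahead of it and the grasp point (between the pads) lies 11 mm behind it; z points along the fingers, y is the direction in which the jaws open and shut (so a half turn about z gives the same grasp; the last joint's range is limited). The gripper opens to 94 mm and grips with 3 to 60 N. Pads are 16 mm wide; open, the fingers measure 119 mm over their backs; the gripper's body (75 mm by 177 mm) begins 78 mm behind the grasp point.
Start: joints at [-1.326, 0.087, 1.371, -0, 1.684, -0.103], TCP at [0.187, -0.517, 0.214] pointing down, gripper open.
Joint ranges: [-3.1, 3.1], [-0.76, 2.03], [0.27, 2.55], [-1.08, 4.22], [0.17, 2.65], [-2.57, 2.57]. Speed limits (rad/s): [2.79, 2.79, 3.14, 3.14, 3.14, 3.14].

## Interface

Orientations are given as [roll, pitch, yaw] about the fixed x, y, z axes, in that order (R = Rz(yaw) Ry(pitch) Rx(roll)).
In Python, from bench import robot gives the robot as it stands.
- The arm moves only by the shell command python3 -m crank 'ROWS' [OPENING]. ROWS is JSON, a list of rows, each a list of 4 numbers: the shift along the tool's x, y, z scaled (see below), then the turn about the tool's z scaled (see below). A call has exactly 10 rows; each row shifts and turns the commanded pose from where the row before left it, along the tool's axes as they then stand; what a row does not reach is not made up. The controller multiplies each number of a shift by 0.2 m and each number of a turn by pi/2 rad. A row lasts 1/8 s, in which the tool goes at most 62.5 mm and 10.7 degrees, less where a joint would pass 70% of its speed; a pose out of reach is approached as far as the arm can. A call with a number of a shift or a turn outside -1 to 1 is refused whole. A call with a gripper value outside its range is refused whole. OPENING is the gripper command: -1 is fully open, 1 is shut, values between are in proportion, set as the call begins (- or left out, the last holds). The fingers move at their own pace and stop on an object; the grip force is fixed at half the most. Time passes only in rows, so rows that do not move let the fingers close, or fill a call up. It gives the time, the measured TCP pose, the force and the opening at its end, in the units of the state.
- robot.get_obs(): the state, without advancing time (a new reading comes with each control period).
- robot.snapshot(name): name is "scene" or "top" or "wrist"; returns (picture, depth): 420x560x3 uint8, red, green, blue; 420x560 float32, m along the optical axis (not along the pixel's ray), 0 where there is no reading.
- robot.camera_params(name): a dict with "fx", "fy", "cx", "cy" (pixels), "world_from_camera" (4x4, takes a point from camera to world coordinates). Camera axes: x right, y down, z forward; pixel columns grow to the right and rows downward; lengths in m; the calibration is good to about 2 mm. A picture is of the moment at which its call begins: read the wrist's pose just before it. camera_params takes no time and is no camera call; for the wrist camera it gives the pose at the moment of the call.
- robot.close_job(): hands the job in, once; it reports no verdict.
The state is a dict: "time": time; "joint_positions": joint angles; "qvel": joint speeds; "joint_torque": joint torques, N m; "tool_pos": TCP position; "ee_rot": TCP orientation; "wrist_force": force on the tool from outside, world axes, zero at the start; "wrist_torque": the same for the moment, N m; "width": finger opening in m.
Only numpy, scipy, OpenCV 4.12 (cv2) and the standard library are available. Lean on these libraries where they do the work, as an engineer would, in place of code of your own. Each camera call takes 0.05 s, during which the arm holds its last target.

## Task

Hang the white vial caddy by its eye on the drip stand's steel peg: slide the eye in under the drop flap and push it slowly against the sprung collar just until the flap falls behind the eye, then ease it back until the flap holds it against the spring, and only then let go, so that the spring does not shoot it back. Never press hard on the stand, and leave the other things on the bench where they are.

Things in the scene. Friction and masses are not known exactly. Their poses are not given: they have to be found in the camera images.
- caddy_eye (a point): Loose white plastic vial caddy, 0.24-0.39 kg, upright: tray 100 x 76 mm, 34 mm high, fixed vials to 49 mm, central upright plate 8 mm thick, 60 mm wide, rising to 150 mm. Point: centre of the round 30 mm eye through the plate, 75 mm above the underside. z up, y normal to the plate (eye axis), x along the plate. Same when turned half round. Hung, it lies 9 mm under the peg's axis.
- caddy_tab (a point): Grip tab, the top of the caddy's plate: 40 mm wide (x), 8 mm thick (y), 35 to 75 mm above the eye's centre. Point: in the middle of its thickness, 58 mm above the eye's centre, 17 mm under its top. Axes as the eye's.
- stand: Fixed drip stand: shallow steel tray 160 x 220 mm (x, y), 14 mm high, its centre 75 mm along +y; a 12 mm post at the origin (on the bench), 181 mm tall; a grey boss head on the post holds the level peg, which points along +y (its plain rear end, up to 75 mm, along -y). The body includes peg, flap and collar. Keep forces on it under 20 N.
- boss (a point): Centre of the boss head (26 x 30 x 30 mm), on the peg's axis, 160 mm above the bench; axes as the stand's. The peg, a 12 mm round rod, stands out by a length NOT measured: e = 0 to 40 mm extra, new each time. Along +y from here: peg's free end 128+e mm, flap hinge 110+e, flap tip at rest 86+e, free collar face 82+e. Feel for the collar.
- flap (a joint): Drop flap under the peg: steel tongue 9 mm wide, 37 mm long, hinged 4 mm under the peg's axis, swinging freely. 0 rad = at rest on its stop, leaning 40 degrees from straight down towards the boss, tip 32 mm under the peg's axis; grows to 0.85 as lifted towards the boss. An eye slid in from the free end lifts it; its stop keeps the eye from sliding out.
- collar (a joint): Grey disc, 48 mm diameter, 6 mm thick, sliding on the peg; value = m pushed back towards the boss, hard stop 0.021. Spring: 2.4 N at first, 0.4 N more per mm, 10.8 N at the stop. Flap tip to free collar is less than the plate's 8 mm: the flap falls at about 13-16 mm (7.6-8.8 N), later if the eye is high. Plate caught between the two: about 4 mm stays.
- beaker: Bystander: small glass beaker, 50 mm diameter, 60 mm high; origin at the centre of its underside.
- dish: Bystander: small white porcelain dish, 60 mm diameter, 20 mm high; origin at the centre of its underside.
- reagent: Bystander: amber jar, 66 mm diameter, 90 mm high; origin at the centre of its underside.
- washbottle: Bystander: white bottle with red cap, 68 mm diameter, 170 mm high; origin at the centre of its underside.
- flask: Bystander: conical glass flask, 80 mm diameter at the foot, 108 mm high; origin at the centre of its underside.
- spatula: Bystander: steel spoon 170 mm long lying flat; origin at the centre of its underside.
- pipettes: Bystander: round clear pipette stand, 100 mm diameter, with orange bulbs, 240 mm high; origin at the centre of its underside.
Not all that is in view belongs to the job. Leave any blue or green look-alike of the part that bears caddy_eye alone.

How it is judged:
By the outcome, as a careful person would: the job done as asked, in the order asked, and still so for the second after the job is handed in, with the robot touching nothing.
It also fails if it takes over 69 s, if anything falls off the work surface, if the arm or the gripper's body presses on something with over 40 N, if the wrist force passes 120 N, or if a joint passes its speed limit or range.

## Working session

There is one attempt and no reset: what is moved stays moved. The work goes in short steps, Python scripts to look and compute and a shell command to move; the robot and the scene stay as the last step left them, time stands still between calls to the robot, and variables do not carry over. Pictures are saved under pics/ and viewed, and the job is handed in when it is done.

```bash
ls; mkdir -p pics; python3 - <<'E'
from bench import robot
import cv2,numpy as np
o=robot.get_obs();print({k:np.round(v,3) for k,v in o.items()})
for n in("scene","top","wrist"):
    p=robot.camera_params(n);print(n,p)
    im,d=robot.snapshot(n);cv2.imwrite(f"pics/{n}0.png",im[:,:,::-1]);np.save(f"pics/{n}0.npy",d)
E
```

```text
pics
{'time': np.float64(0.0), 'joint_positions': array([-1.326,  0.088,  1.372,  0.   ,  1.684, -0.103]), 'qvel': array([-0.   ,  0.   ,  0.   ,  0.   , -0.   ,  0.002]), 'joint_torque': array([-0.0000e+00, -3.4018e+01, -3.0243e+01,  7.2000e-02,  3.3000e-02,
       -0.0000e+00]), 'tool_pos': array([ 0.187, -0.517,  0.212]), 'ee_rot': array([-3.139, -0.   ,  0.348]), 'wrist_force': array([ 0.84 , -0.753, -0.313]), 'wrist_torque': array([-0.061,  0.041,  0.008]), 'width': np.float64(0.094)}
scene {'fx': 446.02306954467883, 'fy': 446.02306954467883, 'cx': 289.6998359063713, 'cy': 205.33587608440098, 'world_from_camera': array([[ 0.6126007 ,  0.57639005, -0.54082798,  1.18951484],
       [ 0.79031031, -0.4368192 ,  0.42964939, -0.51688231],
       [ 0.01140159, -0.69062544, -0.72312274,  0.97485805],
       [ 0.        ,  0.        ,  0.        ,  1.        ]])}
top {'fx': 502.8427195182726, 'fy': 502.8427195182726, 'cx': 279.38487862330106, 'cy': 209.593325971845, 'world_from_camera': array([[ 6.41741828e-03, -9.85094470e-01,  1.71894451e-01,
         3.03626593e-01],
       [-9.99880466e-01, -8.73934070e-03, -1.27544839e-02,
        -4.92851156e-04],
       [ 1.40666157e-02, -1.71792053e-01, -9.85032802e-01,
         1.48543887e+00],
       [ 0.00000000e+00,  0.00000000e+00,  0.00000000e+00,
         1.00000000e+00]])}
wrist {'fx': 325.06473418850464, 'fy': 325.06473418850464, 'cx': 279.77853137754835, 'cy': 209.72283798474547, 'world_from_camera': array([[ 0.3404932 , -0.90660785, -0.24925203,  0.26062077],
       [-0.94024402, -0.32897574, -0.08784166, -0.49084665],
       [-0.00235994,  0.26426722, -0.96444661,  0.38320517],
       [ 0.        ,  0.        ,  0.        ,  1.        ]])}
```

View pics/scene0.png

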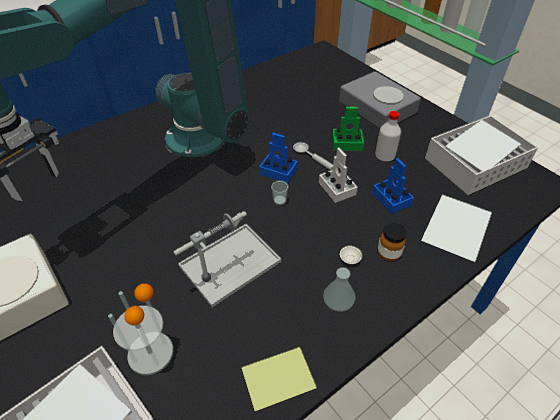

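View pics/top0.png

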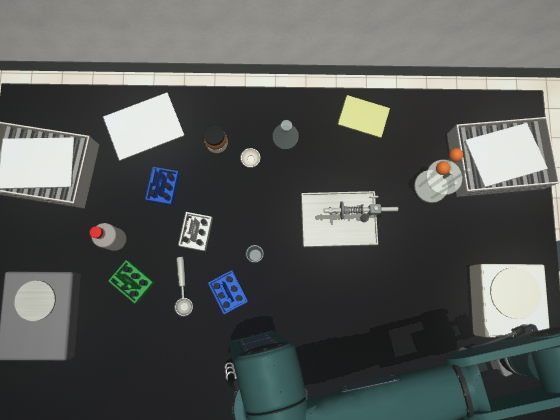

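View pics/wrist0.png

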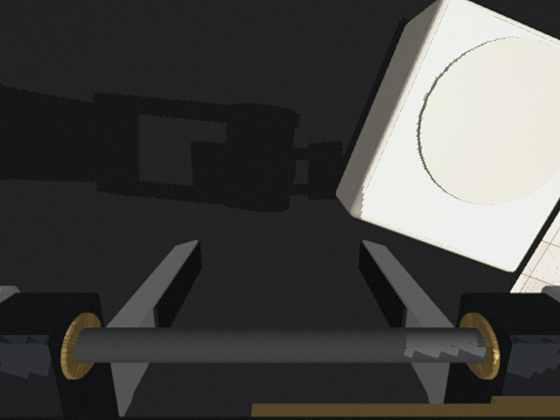

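The scene view shows the white caddy at about (338,180) and the stand at (230,262), with its boss at (198,238) and the peg running right to about (245,213). In the top view the caddy is at (195,231). The peg runs left from the boss at (375,210) to about (325,212).

```bash
cat > h.py <<'E'
from bench import robot
import cv2,numpy as np
P={n:robot.camera_params(n) for n in("scene","top")}
def pts(d,p):
    v,u=np.mgrid[0:420,0:560]
    c=np.stack([(u-p['cx'])/p['fx']*d,(v-p['cy'])/p['fy']*d,d],-1)
    T=p['world_from_camera'];return c@T[:3,:3].T+T[:3,3]
def plane(u,v,z,p):
    T=p['world_from_camera'];r=T[:3,:3]@np.array([(u-p['cx'])/p['fx'],(v-p['cy'])/p['fy'],1]);return T[:3,3]+r*(z-T[2,3])/r[2]
def crop(im,x0,y0,x1,y1,f,name):
    cv2.imwrite(name,cv2.resize(im[y0:y1,x0:x1],None,fx=f,fy=f,interpolation=cv2.INTER_CUBIC))
E
python3 - <<'E'
from h import *
for n,c1,c2 in(("scene",(310,140,370,210),(165,200,295,310)),("top",(170,200,225,260),(290,180,410,255))):
    im=cv2.imread(f"pics/{n}0.png");X=pts(np.load(f"pics/{n}0.npy"),P[n])
    crop(im,*c1,8,f"pics/{n}_cad.png");crop(im,*c2,6,f"pics/{n}_st.png")
    x0,y0,x1,y1=c1
    A=X[y0:y1,x0:x1];B=im[y0:y1,x0:x1].astype(int)
    m=(B.min(-1)>110)&(A[...,2]>.004)&(B.max(-1)-B.min(-1)<40)
    print(n,'caddy z pct',np.percentile(A[...,2][m],[1,50,90,99]))
    for lo,hi in((.02,.045),(.06,.2),(.12,.2)):
        q=A[m&(A[...,2]>lo)&(A[...,2]<hi)]
        if len(q)>5:
            r=cv2.minAreaRect(q[:,:2].astype(np.float32)*1000);print(lo,len(q),q.mean(0).round(4),r)
    x0,y0,x1,y1=c2
    A=X[y0:y1,x0:x1]
    for lo,hi in((.008,.03),(.13,.2)):
        q=A[(A[...,2]>lo)&(A[...,2]<hi)]
        if len(q)>5:
            r=cv2.minAreaRect(q[:,:2].astype(np.float32)*1000);print('st',lo,len(q),q.mean(0).round(4),q[:,2].max(),r)
E
```

```text
scene caddy z pct [0.00439338 0.03115377 0.11289337 0.15243867]
0.02 212 [0.493  0.2161 0.0311] ((439.8052978515625, 233.5591583251953), (78.02485656738281, 209.57608032226562), 79.51277923583984)
0.06 99 [0.4971 0.222  0.1099] ((492.4443359375, 223.02560424804688), (11.912428855895996, 61.59621810913086), 76.76319122314453)
0.12 35 [0.4964 0.2225 0.1441] ((492.4618835449219, 223.56068420410156), (9.5654296875, 42.24778366088867), 78.64862060546875)
st 0.008 736 [ 0.538  -0.1949  0.0129] 0.029841596297980777 ((527.0454711914062, -123.86868286132812), (179.3051300048828, 382.8974304199219), 6.628963470458984)
st 0.13 772 [ 0.5431 -0.2387  0.1648] 0.18712682621000165 ((545.0463256835938, -235.43211364746094), (50.901859283447266, 198.6310272216797), 8.125988960266113)
top caddy z pct [0.00412773 0.03173983 0.11231557 0.15400426]
0.02 227 [0.4906 0.2259 0.0328] ((474.174560546875, 229.16871643066406), (77.41442108154297, 139.45828247070312), 79.91215515136719)
0.06 90 [0.4922 0.225  0.1226] ((492.34686279296875, 225.8249969482422), (8.993936538696289, 59.11324691772461), 78.9953842163086)
0.12 45 [0.4927 0.2257 0.1498] ((492.6923522949219, 226.03607177734375), (8.314047813415527, 39.068904876708984), 80.58147430419922)
st 0.008 775 [ 0.5328 -0.1984  0.0118] 0.024349002261158992 ((539.940185546875, -228.2300567626953), (219.67529296875, 352.2871398925781), 2.0015885829925537)
st 0.13 533 [ 0.5382 -0.2328  0.1674] 0.187115781385778 ((544.26513671875, -233.99281311035156), (49.56863021850586, 196.0862274169922), 8.141563415527344)
```

View pics/scene_st.png

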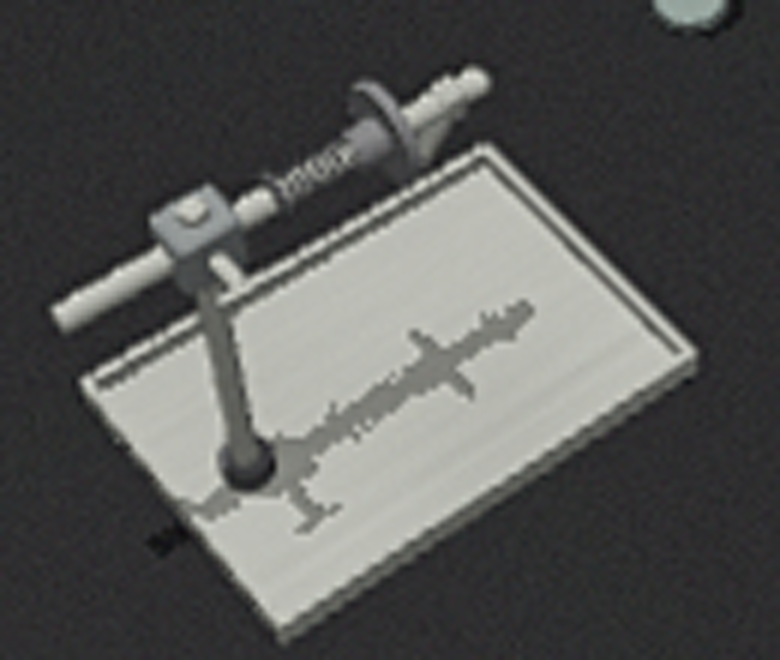

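View pics/top_st.png

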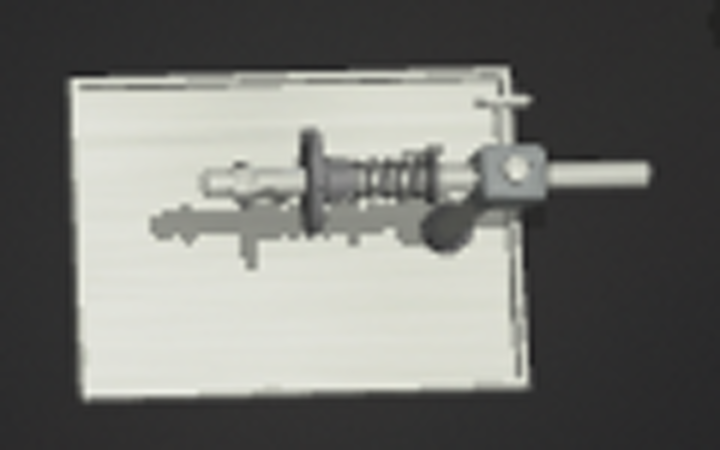

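View pics/top_cad.png

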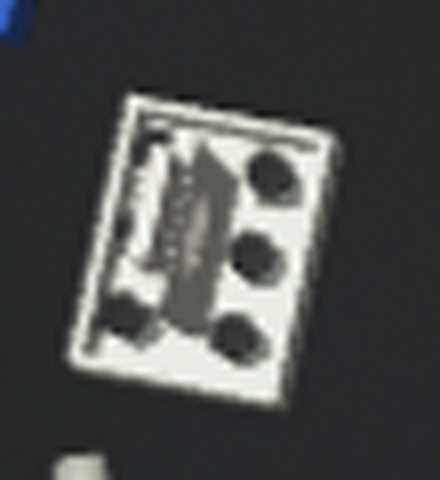

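View pics/scene_cad.png

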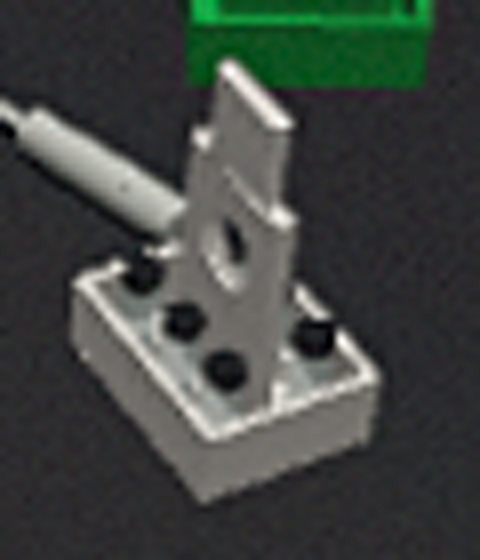

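```bash
python3 - <<'E'
from h import *
for n in("scene","top"):
    im=cv2.imread(f"pics/{n}0.png");X=pts(np.load(f"pics/{n}0.npy"),P[n]).reshape(-1,3)
    q=X[(abs(X[:,0]-.54)<.06)&(X[:,1]>-.42)&(X[:,1]<-.08)&(X[:,2]>.12)&(X[:,2]<.2)]
    # rear rod + front rod: narrow bins along y
    for y in np.arange(-.36,-.14,.01):
        b=q[(q[:,1]>=y)&(q[:,1]<y+.01)]
        if len(b): 
            t=b[b[:,2]>b[:,2].max()-.003]
            print(n,round(y+.005,3),len(b),b[:,:1].min().round(4),b[:,0].max().round(4),'z',b[:,2].min().round(4),b[:,2].max().round(4),'crest x',t[:,0].mean().round(4))
    t=X[(abs(X[:,0]-.53)<.15)&(X[:,1]>-.36)&(X[:,1]<-.08)&(X[:,2]>.009)&(X[:,2]<.018)]
    print('tray',cv2.minAreaRect(t[:,:2].astype(np.float32)*1000))
print('front end top', plane(290+203/6,180+181/6,.160,P['top']),'rear',plane(290+650/6,180+174/6,.16,P['top']),'boss',plane(290+515/6,180+172/6,.17,P['top']))
E
```

```text
scene -0.335 18 0.5371 0.5476 z 0.1565 0.1673 crest x 0.5418
scene -0.325 21 0.5355 0.5474 z 0.1572 0.1672 crest x 0.5412
scene -0.315 23 0.536 0.5463 z 0.1565 0.1684 crest x 0.541
scene -0.305 21 0.5367 0.5473 z 0.1563 0.1675 crest x 0.5416
scene -0.295 22 0.5364 0.5465 z 0.1574 0.168 crest x 0.5404
scene -0.285 84 0.526 0.5752 z 0.147 0.1776 crest x 0.5406
scene -0.275 111 0.5267 0.5767 z 0.1203 0.1843 crest x 0.5396
scene -0.265 68 0.5271 0.5751 z 0.1493 0.1836 crest x 0.5396
scene -0.255 16 0.5351 0.5665 z 0.1569 0.1679 crest x 0.5393
scene -0.245 26 0.5266 0.545 z 0.1587 0.1678 crest x 0.537
scene -0.235 33 0.5291 0.5489 z 0.1519 0.1721 crest x 0.5404
scene -0.225 30 0.5303 0.547 z 0.1543 0.1704 crest x 0.538
scene -0.215 29 0.5263 0.5448 z 0.154 0.1717 crest x 0.5385
scene -0.205 32 0.5269 0.5451 z 0.1546 0.1709 crest x 0.5377
scene -0.195 34 0.5166 0.5462 z 0.1563 0.1713 crest x 0.5365
scene -0.185 109 0.5127 0.56 z 0.1366 0.1871 crest x 0.5359
scene -0.175 13 0.5318 0.5428 z 0.1366 0.168 crest x 0.5355
scene -0.165 38 0.5294 0.54 z 0.1371 0.1682 crest x 0.5365
scene -0.155 29
[... 924 characters left out ...]
1 0.5295 0.5437 z 0.1585 0.1732 crest x 0.5362
top -0.205 24 0.5274 0.5442 z 0.1571 0.1741 crest x 0.5346
top -0.195 22 0.5268 0.5429 z 0.1596 0.172 crest x 0.5367
top -0.185 67 0.5121 0.5581 z 0.1448 0.1871 crest x 0.5331
top -0.175 20 0.53 0.5405 z 0.1335 0.1691 crest x 0.535
top -0.165 21 0.5295 0.5404 z 0.1372 0.1712 crest x 0.5335
top -0.155 18 0.5252 0.5435 z 0.1539 0.1701 crest x 0.5339
top -0.145 20 0.5286 0.5409 z 0.1571 0.1691 crest x 0.5346
tray ((510.43792724609375, -215.2092742919922), (276.0323181152344, 234.2321319580078), 84.00399017333984)
front end top [ 0.53442143 -0.13674062  0.16      ] rear [ 0.53937564 -0.33710874  0.16      ] boss [ 0.53796425 -0.2744552   0.17      ]
```

```bash
python3 -m crank '[[0,0,0,0.113],[0,0,0,0.113],[0,0,0,0.113],[0.0625,-0.3,0,0],[0.0625,-0.3,0,0],[0.0625,-0.3,0,0],[0.0625,-0.3,0,0],[0.0625,-0.3,0,0],[0.0625,-0.3,0,0],[0.0625,-0.3,0,0]]' -1
```

```text
time: 1.4
tool_pos: [0.3508, -0.1184, 0.2134]
ee_rot: [3.141, -0.001, -0.185]
wrist_force: [0.8, -0.3, 0.6]
width: 0.0938
```

```bash
python3 -m crank '[[0.0625,-0.3,0,0],[0.0625,-0.3,0,0],[0.0625,-0.3,0,0],[0.0625,-0.3,0,0],[0.0625,-0.3,0,0],[0.03,-0.15,0,0],[0,0,0,0],[0,0,0,0],[0,0,0,0],[0,0,0,0]]' -1
```

```text
time: 2.65
tool_pos: [0.4785, 0.1905, 0.2138]
ee_rot: [-3.142, -0.001, -0.186]
wrist_force: [-0.7, -1.3, -0.2]
width: 0.0941
```

```bash
python3 - <<'E'
from h import *
o=robot.get_obs();p=robot.camera_params("wrist");im,d=robot.snapshot("wrist");im=im[:,:,::-1].copy()
cv2.imwrite("pics/w1.png",im)
X=pts(d,p)
m=(X[...,2]>.135)&(X[...,2]<.165)&(abs(X[...,0]-.4925)<.05)&(abs(X[...,1]-.225)<.05)&(im.min(-1)>90)
q=X[m];print(o['tool_pos'],len(q),q.mean(0),cv2.minAreaRect(q[:,:2].astype(np.float32)*1000),np.percentile(q[:,2],[5,50,95]))
m=(X[...,2]>.025)&(X[...,2]<.04)&(abs(X[...,0]-.4925)<.08)&(abs(X[...,1]-.225)<.08)&(im.min(-1)>90)
q=X[m];print(len(q),cv2.minAreaRect(q[:,:2].astype(np.float32)*1000))
E
```

```text
[0.47847055 0.19047165 0.21381409] 653 [0.49411494 0.22441471 0.14762195] ((492.9748840332031, 225.33494567871094), (8.244481086730957, 39.82258224487305), 79.33545684814453) [0.13826643 0.14896944 0.15025576]
1483 ((492.6932067871094, 226.04949951171875), (75.69628143310547, 100.67887115478516), 79.59837341308594)
```

View pics/w1.png

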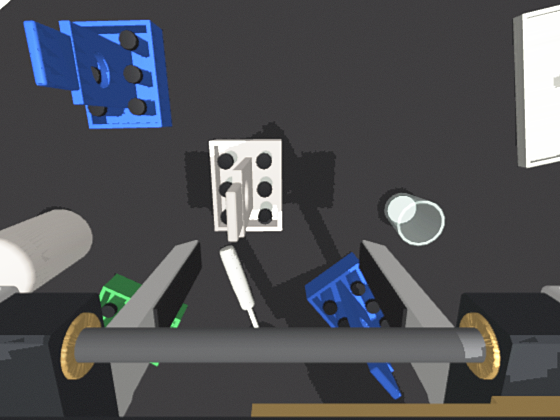

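The wrist view shows the tab at pixel (235,205), under the jaws and clear of its neighbours. It measures (0.493, 0.2255) and its yaw matches the tool, so I go down and grip.

```bash
python3 -m crank '[[0.039,-0.186,0,0],[0,0,0,0],[0,0,0.1,0],[0,0,0.1,0],[0,0,0.1,0],[0,0,0.1,0],[0,0,0.059,0],[0,0,0,0],[0,0,0,0],[0,0,0,0]]' -1
```

```text
time: 3.95
tool_pos: [0.4937, 0.2268, 0.1228]
ee_rot: [-3.141, -0.002, -0.185]
wrist_force: [-0.6, 0.3, -0.2]
width: 0.0939
```

```bash
python3 -m crank '[[0,0,0,0],[0,0,0,0],[0,0,0,0],[0,0,0,0],[0,0,0,0],[0,0,0,0],[0,0,0,0],[0,0,0,0],[0,0,0,0],[0,0,0,0]]' 1
```

```text
time: 5.2
tool_pos: [0.4929, 0.2265, 0.1214]
ee_rot: [3.141, 0.0, -0.185]
wrist_force: [-0.4, -0.6, -0.5]
width: 0.0079
```

```bash
python3 -m crank '[[0,0,-0.1,0],[0,0,-0.15,0],[0,0,-0.15,0],[0,0,0,-0.07],[0,0,0,-0.07],[0.012,0.14,0,0],[0.018,0.21,0,0],[0.018,0.21,0,0],[0.018,0.21,0,0],[0.018,0.21,0,0]]'
```

```text
time: 6.45
tool_pos: [0.5162, 0.0301, 0.2004]
ee_rot: [-3.141, 0.002, 0.035]
wrist_force: [-0.5, 0.3, -3.5]
width: 0.0081
```

```bash
python3 -m crank '[[0.018,0.21,0,0],[0.018,0.21,0,0],[0.0125,0.14,0,0],[0.0125,0.14,0,0],[0,0,0,0],[0,0,0,0],[0,0,0,0],[0,0,0,0],[0,0,0,0],[0,0,0,0]]'
python3 - <<'E'
from h import *
for n in("scene","wrist"):
    p=robot.camera_params(n);im,d=robot.snapshot(n);im=im[:,:,::-1].copy();np.save(f"pics/{n}2.npy",d);np.savez(f"pics/{n}2p.npz",**p)
    cv2.imwrite(f"pics/{n}2.png",im)
    if n=="scene": crop(im,150,130,350,290,4,"pics/scene2c.png")
E
```

```text
time: 7.7
tool_pos: [0.5339, -0.1079, 0.2018]
ee_rot: [3.141, -0.0, 0.036]
wrist_force: [0.1, 0.2, -3.3]
width: 0.0079
```

View pics/scene2c.png

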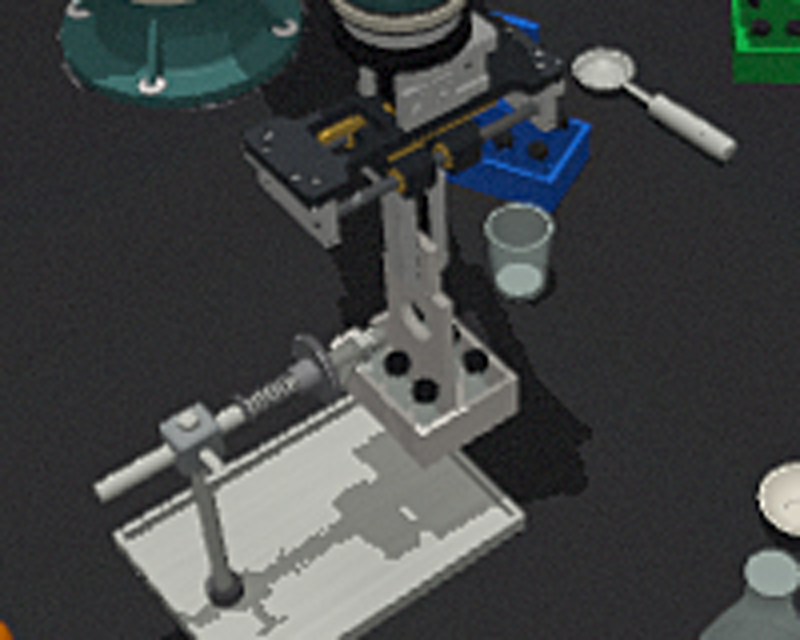

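View pics/wrist2.png

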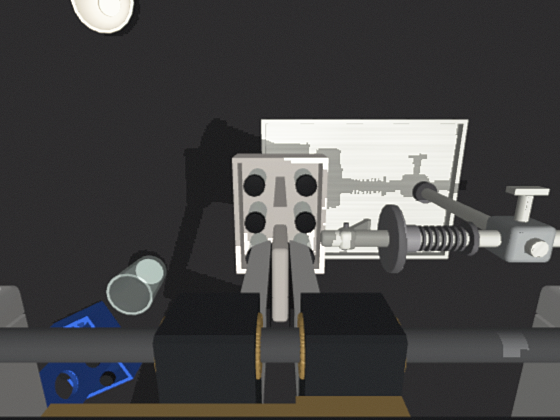

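The wrist view shows the peg end at about (330,238), the collar at (395,238) and the caddy plate at (281,280). I measure the peg and the tray in this same view.

```bash
python3 - <<'E'
from h import *
p=dict(np.load("pics/wrist2p.npz"));X=pts(np.load("pics/wrist2.npy"),p)
q=X[200:290,326:560].reshape(-1,3);q=q[(q[:,2]>.125)&(q[:,2]<.2)]
for y in np.arange(-.36,-.11,.01):
    b=q[(q[:,1]>=y)&(q[:,1]<y+.01)]
    if len(b):
        t=b[b[:,2]>b[:,2].max()-.002]
        print(round(y+.005,3),len(b),b[:,0].min().round(4),b[:,0].max().round(4),b[:,2].max().round(4),'crest',t[:,0].mean().round(4))
print('peg end y',q[(abs(q[:,0]-.534)<.005)&(q[:,2]>.155)][:,1].max())
c=q[(q[:,2]>.172)&(q[:,1]>-.21)];print('collar y',np.percentile(c[:,1],[2,50,98]),'x',c[:,0].mean(),c[:,2].max())
m=(X[...,2]>.095)&(X[...,2]<.125);m[:, :228]=0;m[:,335:]=0;m[:150]=0;m[280:]=0
r=X[m];print('tray rim',cv2.minAreaRect(r[:,:2].astype(np.float32)*1000),np.percentile(r[:,2],[5,50,95]), r[:,:2].min(0),r[:,:2].max(0))
t=X[225:325,270:292].reshape(-1,3);t=t[(t[:,2]>.12)&(t[:,2]<.26)]
for z in (.15,.17,.19,.21,.225):
    b=t[abs(t[:,2]-z)<.008]
    if len(b): print(z,len(b),b.min(0).round(4),b.max(0).round(4))
E
```

```text
-0.305 5 0.5344 0.5455 0.1632 crest 0.5353
-0.295 87 0.5344 0.5456 0.1663 crest 0.5397
-0.285 285 0.5274 0.5525 0.1755 crest 0.5398
-0.275 722 0.5271 0.5667 0.1818 crest 0.5392
-0.265 1108 0.5259 0.5667 0.1816 crest 0.5394
-0.255 917 0.5263 0.5512 0.1749 crest 0.5394
-0.245 166 0.5328 0.5488 0.1707 crest 0.538
-0.235 610 0.5263 0.5496 0.1722 crest 0.5381
-0.225 350 0.5286 0.5463 0.1696 crest 0.5377
-0.215 346 0.528 0.546 0.1695 crest 0.5371
-0.205 366 0.5283 0.546 0.1702 crest 0.5369
-0.195 277 0.5281 0.5459 0.1703 crest 0.5368
-0.185 1577 0.5124 0.5596 0.1845 crest 0.5358
-0.175 345 0.5302 0.5418 0.1666 crest 0.5358
-0.165 324 0.5298 0.5412 0.1669 crest 0.5354
-0.155 336 0.5252 0.5448 0.1675 crest 0.535
-0.145 271 0.5285 0.5412 0.1671 crest 0.535
-0.135 20 0.5303 0.5402 0.1662 crest 0.5356
peg end y -0.1391866121125631
collar y [-0.18707981 -0.18293671 -0.18117545] x 0.5379654988509919 0.18445596061700253
tray rim ((533.9635009765625, -107.76365661621094), (100.00218963623047, 76.14928436279297), 1.9976800680160522) [0.09705154 0.1131017  0.1167039 ] [ 0.48308383 -0.14732272] [ 0.5851198  -0.06827889]
0.19 64 [ 0.5426 -0.1143  0.189 ] [ 0.5539 -0.102   0.1979]
0.21 220 [ 0.5421 -0.114   0.2022] [ 0.5541 -0.1023  0.2179]
0.225 1374 [ 0.5145 -0.1135  0.2171] [ 0.5541 -0.1027  0.2328]
```

```bash
python3 -m crank '[[0,0.025,0,0],[0,0.035,0,0],[0,0.035,0,0],[0,0.035,0,0],[0,0.035,0,0],[0,0.025,0,0],[0,0.02,0,0],[0,0,0,0],[0,0,0,0],[0,0,0,0]]'
```

```text
time: 9.05
tool_pos: [0.5353, -0.1499, 0.2017]
ee_rot: [3.142, -0.0, 0.036]
wrist_force: [0.0, -0.1, -4.2]
width: 0.0077
```

```bash
python3 -m crank '[[0,0,0.005,0],[0,0,0.005,0],[0,0,0,0],[0,0,0,0],[0,0,0,0],[0,0,0,0],[0,0,0,0],[0,0,0,0],[0,0,0,0],[0,0,0,0]]'
python3 - <<'E'
from h import *
for n in("scene","wrist"):
    im,d=robot.snapshot(n);im=im[:,:,::-1].copy()
    cv2.imwrite(f"pics/{n}3.png",im)
    if n=="scene": crop(im,180,170,290,260,7,"pics/scene3c.png")
E
```

```text
time: 10.3
tool_pos: [0.5353, -0.1501, 0.1997]
ee_rot: [3.142, 0.0, 0.035]
wrist_force: [0.2, 0.6, -3.5]
width: 0.0078
```

View pics/scene3c.png

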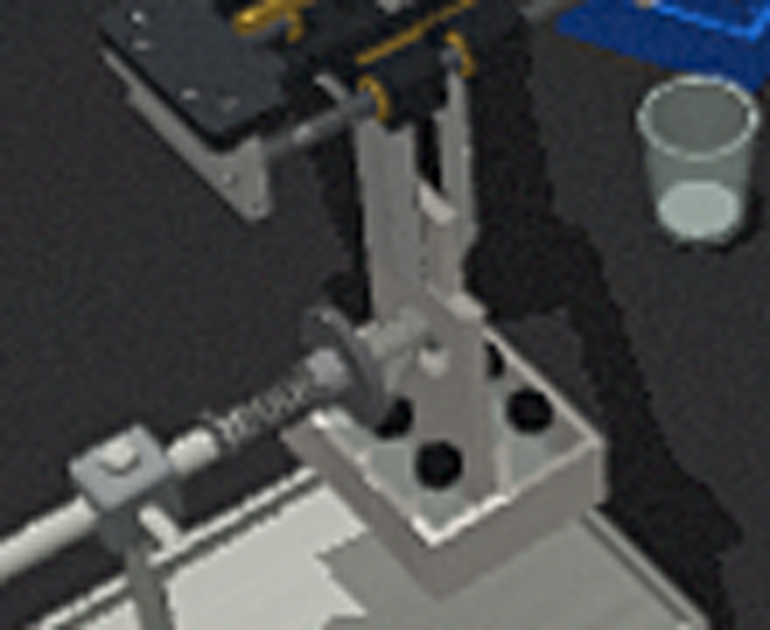

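View pics/wrist3.png

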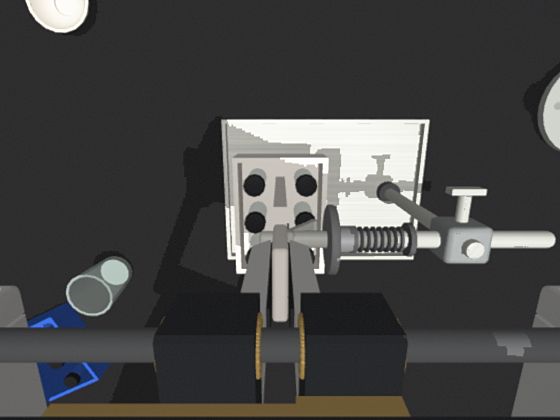

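```bash
python3 -m crank '[[0,0.015,0,0],[0,0.015,0,0],[0,0.015,0,0],[0,0.015,0,0],[0,0.015,0,0],[0,0.015,0,0],[0,0.015,0,0],[0,0.01,0,0],[0,0,0,0],[0,0,0,0]]'
```

```text
time: 11.65
tool_pos: [0.5361, -0.173, 0.1996]
ee_rot: [3.142, 0.0, 0.035]
wrist_force: [0.4, 0.3, -3.3]
width: 0.0076
```

```bash
python3 -m crank '[[0,0.005,0,0],[0,0.005,0,0],[0,0.005,0,0],[0,0.005,0,0],[0,0.005,0,0],[0,0.005,0,0],[0,0,0,0],[0,0,0,0],[0,0,0,0],[0,0,0,0]]'
```

```text
time: 12.9
tool_pos: [0.5364, -0.1789, 0.1997]
ee_rot: [-3.141, -0.0, 0.035]
wrist_force: [-1.1, 3.7, -2.6]
width: 0.008
```

```bash
python3 -m crank '[[0,0.005,0,0],[0,0.005,0,0],[0,0.005,0,0],[0,0.005,0,0],[0,0.005,0,0],[0,0.005,0,0],[0,0,0,0],[0,0,0,0],[0,0,0,0],[0,0,0,0]]'
```

```text
time: 14.15
tool_pos: [0.5366, -0.1848, 0.1997]
ee_rot: [-3.141, -0.0, 0.035]
wrist_force: [-0.9, 4.9, -3.0]
width: 0.0075
```

```bash
python3 -m crank '[[0,0.005,0,0],[0,0.005,0,0],[0,0.005,0,0],[0,0,0,0],[0,0,0,0],[0,0,0,0],[0,0,0,0],[0,0,0,0],[0,0,0,0],[0,0,0,0]]'
python3 - <<'E'
from h import *
for n in("scene","wrist"):
    im,d=robot.snapshot(n);im=im[:,:,::-1].copy()
    cv2.imwrite(f"pics/{n}4.png",im)
    if n=="scene": crop(im,180,170,290,260,7,"pics/scene4c.png")
    else: crop(im,220,190,420,290,4,"pics/wrist4c.png")
E
```

```text
time: 15.4
tool_pos: [0.5367, -0.1873, 0.1997]
ee_rot: [-3.14, 0.0, 0.036]
wrist_force: [-0.5, 5.5, -1.8]
width: 0.0078
```

View pics/scene4c.png

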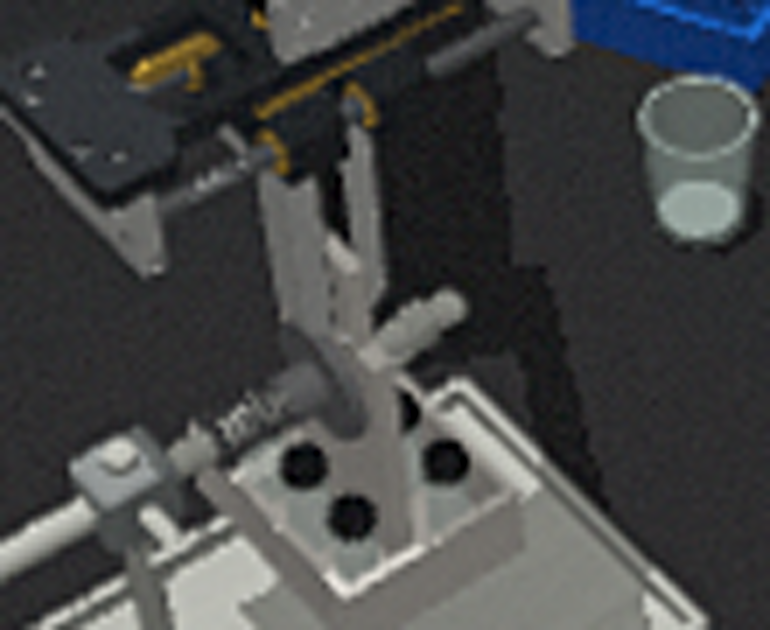

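View pics/wrist4c.png

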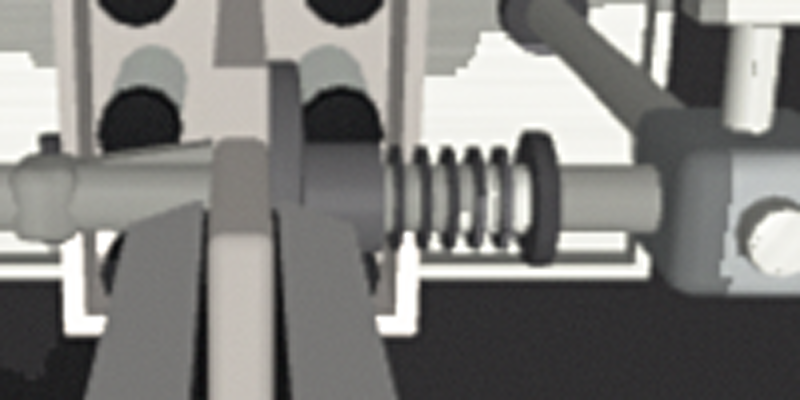

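The wrist crop shows the flap still raised, from its hinge at (50,140) into the eye at (210,145). The force is 5.5 N, so I go on in small steps.

```bash
cat > look.py <<'E'
from h import *
import sys
k=sys.argv[1]
im,d=robot.snapshot("wrist");crop(im[:,:,::-1].copy(),220,190,420,290,4,f"pics/wrist{k}c.png")
o=robot.get_obs();print(o['tool_pos'].round(4),o['wrist_force'].round(1),o['wrist_torque'].round(2))
E
python3 -m crank '[[0,0.005,0,0],[0,0.005,0,0],[0,0.005,0,0],[0,0,0,0],[0,0,0,0],[0,0,0,0],[0,0,0,0],[0,0,0,0],[0,0,0,0],[0,0,0,0]]'; python3 look.py 5
```

```text
time: 16.75
tool_pos: [0.5368, -0.1899, 0.1997]
ee_rot: [-3.139, 0.0, 0.036]
wrist_force: [0.7, 6.6, -1.6]
width: 0.0076
[ 0.5368 -0.1899  0.1997] [ 0.4  7.1 -2.2] [ 1.48  0.02 -0.  ]
```

View pics/wrist5c.png

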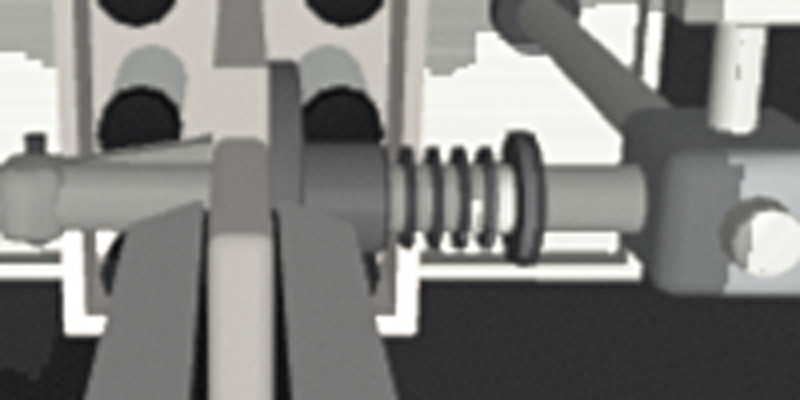

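```bash
python3 -m crank '[[0,0.005,0,0],[0,0,0,0],[0,0,0,0],[0,0,0,0],[0,0,0,0],[0,0,0,0],[0,0,0,0],[0,0,0,0],[0,0,0,0],[0,0,0,0]]'; python3 look.py 6
```

```text
time: 18.05
tool_pos: [0.5368, -0.1907, 0.1997]
ee_rot: [-3.139, 0.0, 0.036]
wrist_force: [0.5, 7.1, -1.6]
width: 0.008
[ 0.5368 -0.1907  0.1997] [-0.2  7.6 -1.6] [ 1.65  0.04 -0.03]
```

View pics/wrist6c.png

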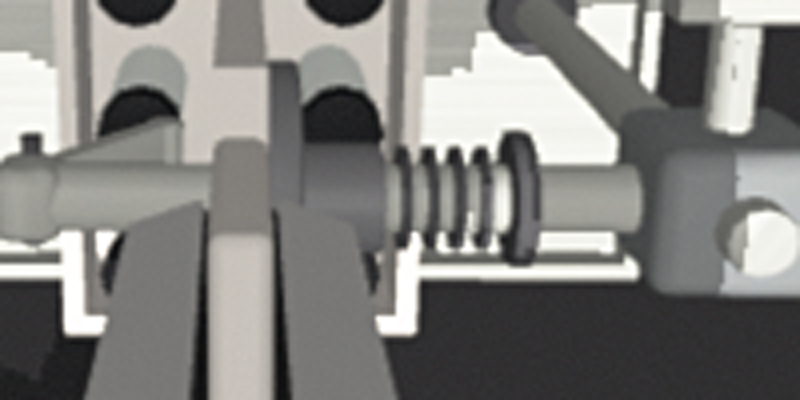

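The wrist view now shows the flap hanging clear on the free-end side of the plate, tip at (180,120), so it has fallen. I ease back.

```bash
python3 -m crank '[[0,-0.005,0,0],[0,-0.005,0,0],[0,-0.005,0,0],[0,-0.005,0,0],[0,-0.005,0,0],[0,-0.005,0,0],[0,-0.005,0,0],[0,0,0,0],[0,0,0,0],[0,0,0,0]]'; python3 look.py 7
```

```text
time: 19.35
tool_pos: [0.5366, -0.1848, 0.1997]
ee_rot: [-3.141, -0.0, 0.035]
wrist_force: [0.5, 4.4, -3.1]
width: 0.008
[ 0.5366 -0.1848  0.1997] [ 0.3  5.5 -2.3] [ 1.19  0.   -0.01]
```

View pics/wrist7c.png

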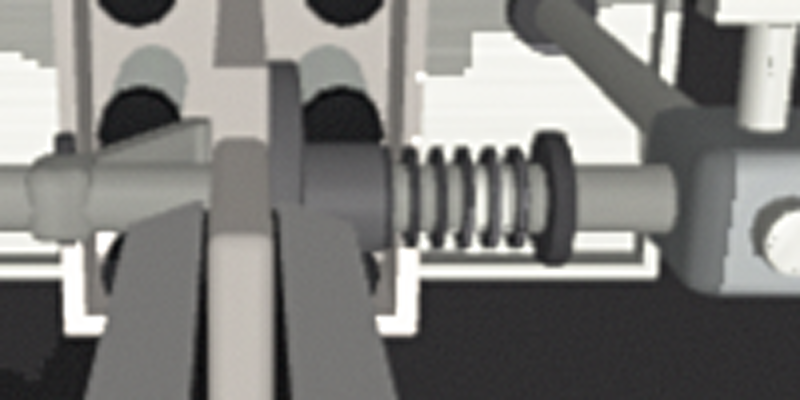

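```bash
python3 -m crank '[[0,-0.005,0,0],[0,-0.005,0,0],[0,0,0,0],[0,0,0,0],[0,0,0,0],[0,0,0,0],[0,0,0,0],[0,0,0,0],[0,0,0,0],[0,0,0,0]]'; python3 look.py 8
```

```text
time: 20.65
tool_pos: [0.5365, -0.1831, 0.1997]
ee_rot: [3.141, -0.0, 0.035]
wrist_force: [-0.0, 4.9, -2.1]
width: 0.0079
[ 0.5365 -0.1831  0.1997] [-0.6  3.3 -1.8] [ 1.07 -0.07  0.02]
```

```bash
python3 -m crank '[[0,-0.005,0,0],[0,-0.003,0,0],[0,0,0,0],[0,0,0,0],[0,0,0,0],[0,0,0,0],[0,0,0,0],[0,0,0,0],[0,0,0,0],[0,0,0,0]]'; python3 look.py 9
```

```text
time: 21.95
tool_pos: [0.5365, -0.1822, 0.1997]
ee_rot: [3.14, -0.0, 0.035]
wrist_force: [1.3, -5.1, -3.5]
width: 0.0078
[ 0.5364 -0.1821  0.1997] [ 1.  -4.2 -4.4] [-1.23 -0.2   0.03]
```

View pics/wrist9c.png

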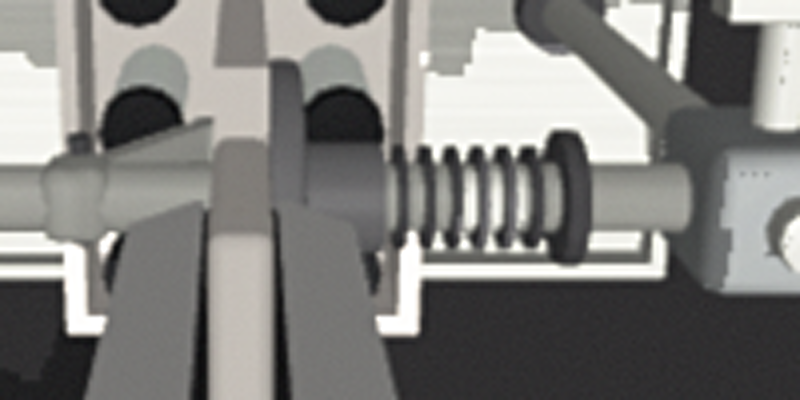

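The force changed sign to about −4.5 N, so the flap is holding. I take the pull off, then lower the eye onto the peg.

```bash
python3 -m crank '[[0,0.002,0,0],[0,0,0.0025,0],[0,0,0.0025,0],[0,0,0,0],[0,0,0,0],[0,0,0,0],[0,0,0,0],[0,0,0,0],[0,0,0,0],[0,0,0,0]]'; python3 look.py 10
```

```text
time: 23.25
tool_pos: [0.5366, -0.1821, 0.1993]
ee_rot: [3.141, -0.001, 0.035]
wrist_force: [-1.4, -4.8, 3.4]
width: 0.0076
[ 0.5366 -0.1821  0.1993] [-1.2 -5.2  2.6] [-1.24  0.31 -0.03]
```

```bash
python3 -m crank '[[0,0.003,-0.001,0],[0,0,0,0],[0,0,0,0],[0,0,0,0],[0,0,0,0],[0,0,0,0],[0,0,0,0],[0,0,0,0],[0,0,0,0],[0,0,0,0]]'; python3 look.py 11
```

```text
time: 24.55
tool_pos: [0.5366, -0.1823, 0.1988]
ee_rot: [-3.141, -0.0, 0.035]
wrist_force: [0.2, -2.1, 2.0]
width: 0.0078
[ 0.5366 -0.1823  0.1989] [ 1.  -2.8  3.1] [-0.82 -0.15  0.01]
```

```bash
python3 -m crank '[[0,0.002,-0.0015,0],[0,0,0,0],[0,0,0,0],[0,0,0,0],[0,0,0,0],[0,0,0,0],[0,0,0,0],[0,0,0,0],[0,0,0,0],[0,0,0,0]]'; python3 look.py 12
```

```text
time: 25.85
tool_pos: [0.5365, -0.1826, 0.1989]
ee_rot: [-3.141, 0.0, 0.035]
wrist_force: [2.7, 0.8, -2.6]
width: 0.0078
[ 0.5365 -0.1826  0.1989] [ 2.1  0.1 -2.9] [-0.05 -0.63 -0.05]
```

View pics/wrist12c.png

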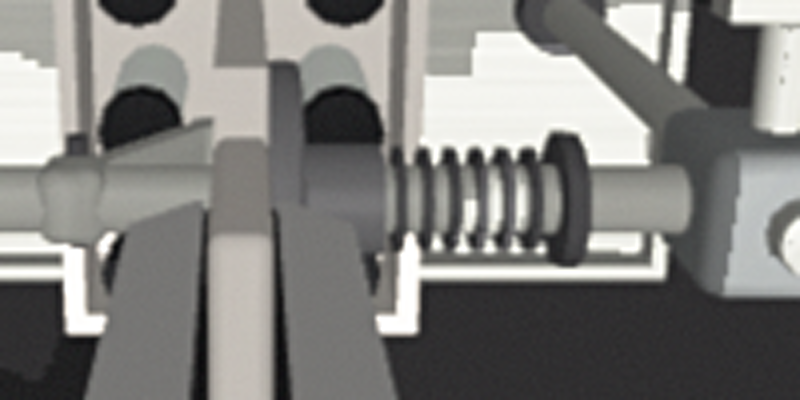

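The view shows the flap against the plate on one side and the collar on the other, with the force along the peg near zero. I release with a partial opening.

```bash
python3 -m crank '[[0,0,0,0],[0,0,0,0],[0,0,0,0],[0,0,0,0],[0,0,0,0],[0,0,0,0],[0,0,0,0],[0,0,0,0],[0,0,0,0],[0,0,0,0]]' 0.2; python3 look.py 13
```

```text
time: 27.15
tool_pos: [0.5365, -0.1829, 0.1992]
ee_rot: [3.142, -0.0, 0.035]
wrist_force: [-0.2, -0.5, 0.3]
width: 0.0372
[ 0.5365 -0.1829  0.1992] [ 0.2  0.  -0.5] [ 0.04 -0.03 -0.01]
```

View pics/wrist13c.png

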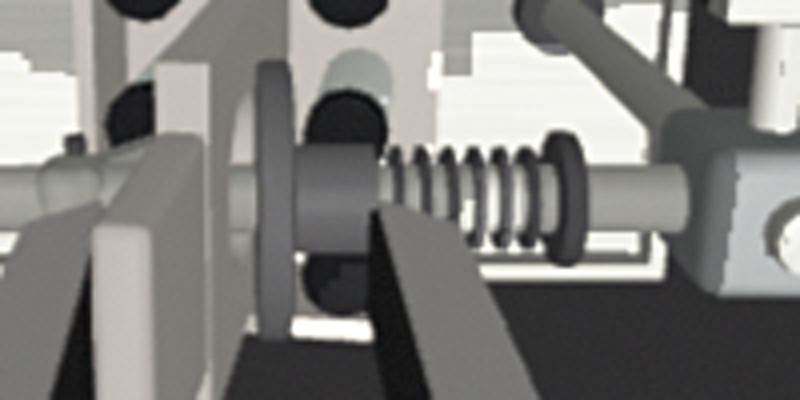

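```bash
python3 -m crank '[[0,0,0,0],[0,0,0,0],[0,0,0,0],[0,0,0,0],[0,0,0,0],[0,0,0,0],[0,0,0,0],[0,0,0,0],[0,0,0,0],[0,0,0,0]]' -0.8; python3 look.py 14; python3 - <<'E'
from h import *
im,d=robot.snapshot("scene");crop(im[:,:,::-1].copy(),180,170,290,260,7,"pics/scene14c.png")
E
```

```text
time: 28.45
tool_pos: [0.5365, -0.1829, 0.1992]
ee_rot: [3.141, 0.0, 0.035]
wrist_force: [0.3, 0.1, -1.1]
width: 0.0846
[ 0.5365 -0.1829  0.1992] [-0.  -0.6 -0.7] [-0.01 -0.01  0.01]
```

View pics/wrist14c.png

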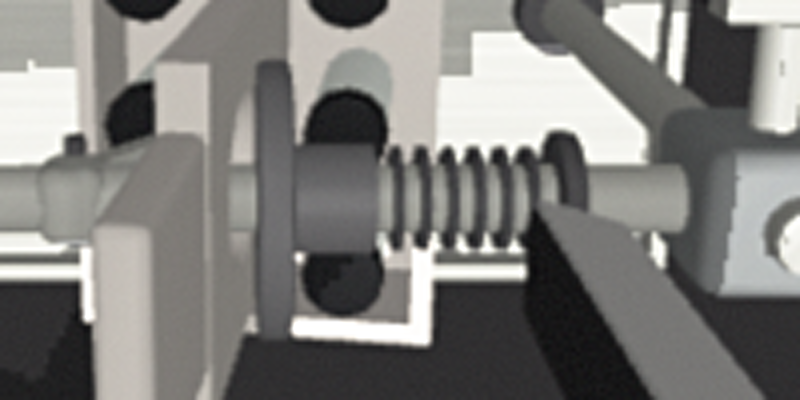

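View pics/scene14c.png

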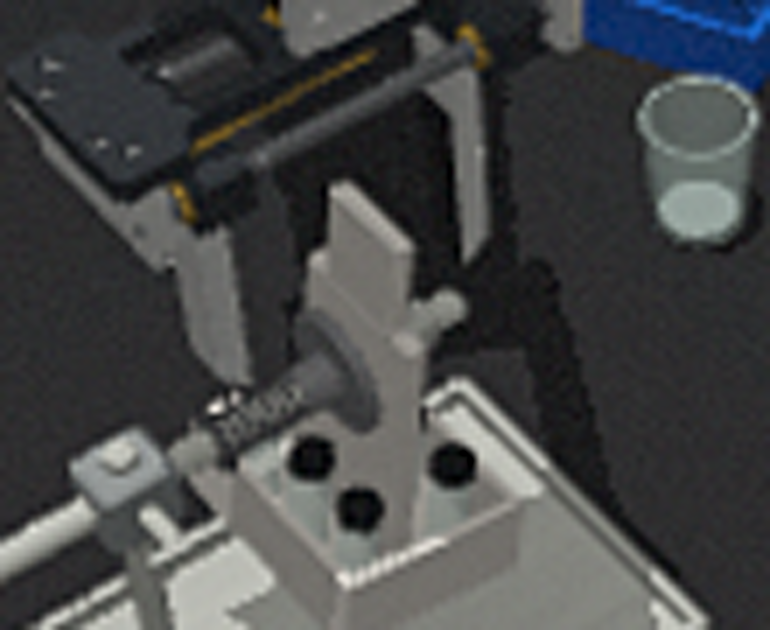

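The caddy hangs steady, slightly tilted with its top towards the free end, and did not move as the fingers opened further. I retreat straight up.

```bash
python3 -m crank '[[0,0,-0.05,0],[0,0,-0.1,0],[0,0,-0.15,0],[0,0,-0.15,0],[0,0,-0.15,0],[0,0,-0.1,0],[0,0,0,0],[0,0,0,0],[0,0,0,0],[0,0,0,0]]'
python3 - <<'E'
from h import *
for n in("scene","top","wrist"):
    p=robot.camera_params(n);im,d=robot.snapshot(n);im=im[:,:,::-1].copy();cv2.imwrite(f"pics/{n}15.png",im)
    if n=="scene": crop(im,165,170,305,280,5,"pics/scene15c.png")
    if n=="top":
        a=cv2.imread("pics/top0.png");df=cv2.absdiff(a,im).max(-1);cv2.imwrite("pics/diff15.png",(df>40)*np.uint8(255))
E
```

```text
time: 29.8
tool_pos: [0.5362, -0.1828, 0.3381]
ee_rot: [-3.141, 0.002, 0.035]
wrist_force: [0.4, -0.7, -0.1]
width: 0.0845
```

View pics/scene15c.png

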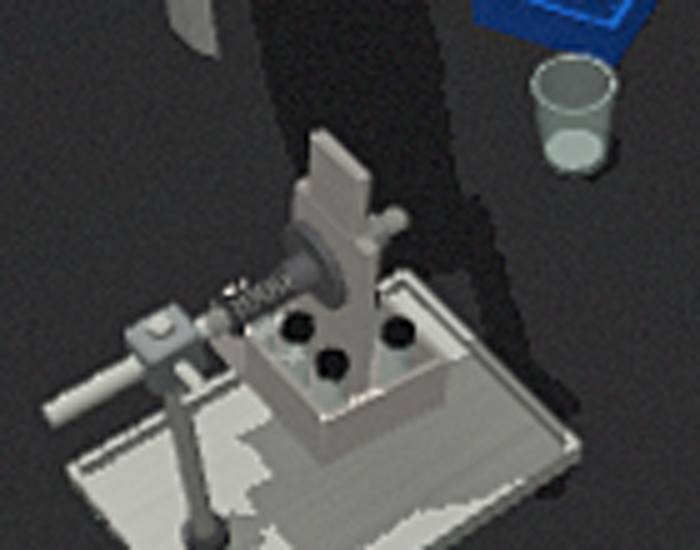

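View pics/wrist15.png

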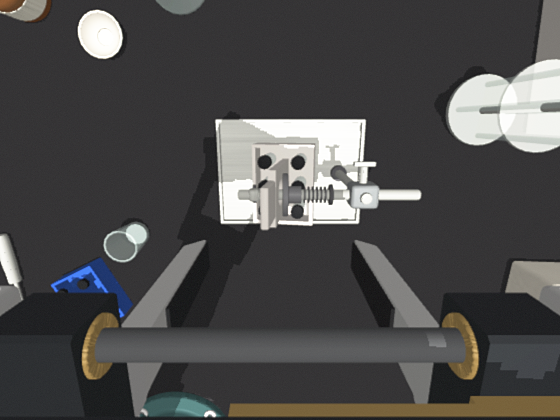

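View pics/diff15.png

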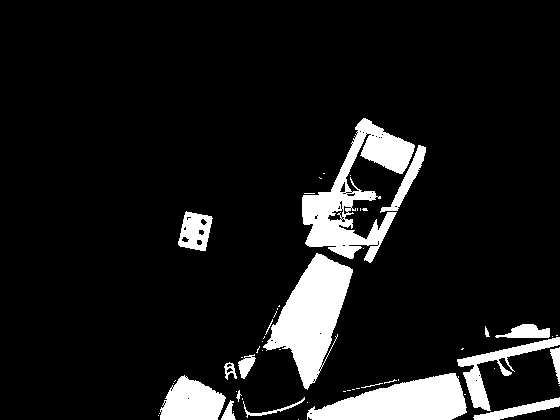

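```bash
python3 -c "
from bench import robot
print(robot.close_job())"
```

```text
the job is handed in; nothing more can be done
None
```

The white caddy is hanging by its eye on the peg, held between the fallen flap and the sprung collar. I handed the job in at about 30 s of the 69 s allowed.

- **Pushing in:** I gripped the caddy by its tab, slid the eye under the flap and pushed in small steps. The wrist camera showed the flap fall at about 7–7.6 N.
- **Easing back:** I backed off until the force along the peg reversed to about −5 N, which shows the flap was holding. I took that pull off, settled the eye on the peg and opened the jaws with almost no force along the peg. The largest readings on the stand were about 8 N along the peg and 6–7 N downward, under the 20 N limit.
- **Last checks:** After release the caddy stayed still while the jaws opened wider and the arm rose 14 cm clear. Comparing top views from before and after, only the arm, its shadow, the caddy and the peg area had changed, so no bystander in view had moved.
- **Not as expected:** On release the caddy tipped, its top leaning towards the free end of the peg, and stayed that way. In the last views the tilted tab hides the flap, so the evidence for the latch is the force reversal and the caddy staying put.

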